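Sort two closed hub canisters by weight

TASK

Two identical closed canisters stand on the bench: one holds a solid steel hub and is heavy, the other a hollow plastic hub and is light. Lift one briefly to feel which it is, then stand the heavy canister upright in the red tray and the light one upright in the blue tray, and let go of both.

Things in the scene. Friction and masses are not known exactly. Their poses are not given: they have to be found in the camera images.
- can_a: One upright aluminium canister, 50 mm diameter, 80 mm high, grey band low down, black screw lid (top 14 mm, same diameter, stays shut). Its twin looks the same. By chance it holds either the solid steel hub (0.5 kg, 5 N in all) or the hollow plastic one (0.13 kg, 1.3 N in all), a few mm loose inside. Grip its side about 50 mm up. Origin: centre of underside; z up its axis.
- can_b: The other upright aluminium canister, 50 mm diameter, 80 mm high, grey band low down, black screw lid (top 14 mm, same diameter, stays shut). Its twin looks the same. By chance it holds either the solid steel hub (0.5 kg, 5 N in all) or the hollow plastic one (0.13 kg, 1.3 N in all), a few mm loose inside. Grip its side about 50 mm up. Origin: centre of underside; z up its axis.
- tray_red: Shallow red square tray fixed to the bench, for the canister with the solid steel (heavy) hub. Outside 110 x 110 mm, inside 102 x 102, rim 27 mm and floor 4 mm above the bench; paper label holder on its -x side. Origin: centre of the underside, on the bench; x, y along its sides, z up. A fixed stack of cases, 250 mm high, stands between the left tray and the canisters.
- tray_blue: Shallow blue square tray fixed to the bench, for the canister with the hollow plastic (light) hub. Outside 110 x 110 mm, inside 102 x 102, rim 27 mm and floor 4 mm above the bench; paper label holder on its -x side. Origin: centre of the underside, on the bench; x, y along its sides, z up. A fixed stack of cases, 250 mm high, stands between the left tray and the canisters.
Things that resemble listed ones, but are neither listed nor needed, are in the scene too. What is shaped like the can_b but green is not meant.

How it is judged:
At the end, for the whole second after the job is handed in: The solid-hub canister (over 3 N on its tray) stands on the floor of the red tray, the hollow-hub one (0.4 to 3 N) on that of the blue: axis within 30 mm of the tray's centre along both sides, base at most 12 mm above the tray's underside, upright within 10 degrees, at rest, released (((x of can_a in the frame of tray_red between -0.03 and 0.03 m and y of can_a in the frame of tray_red between -0.03 and 0.03 m and z of can_a in the frame of tray_red below 0.012 m and angle between each of can_a, can_b's own z axis and vertical below 0.17 rad and linear speed of each of can_a, can_b below 0.02 m/s and angular speed of each of can_a, can_b below 0.2 rad/s and contact force between the fingers and can_a below 0.05 N and contact force between can_a and tray_red above 3 N and x of can_b in the frame of tray_blue between -0.03 and 0.03 m and y of can_b in the frame of tray_blue between -0.03 and 0.03 m and z of can_b in the frame of tray_blue below 0.012 m and contact force between the fingers and can_b below 0.05 N and contact force between can_b and tray_blue between 0.4 and 3 N) or (x of can_b in the frame of tray_red between -0.03 and 0.03 m and y of can_b in the frame of tray_red between -0.03 and 0.03 m and z of can_b in the frame of tray_red below 0.012 m and angle between each of can_b, can_a's own z axis and vertical below 0.17 rad and linear speed of each of can_b, can_a below 0.02 m/s and angular speed of each of can_b, can_a below 0.2 rad/s and contact force between the fingers and can_b below 0.05 N and contact force between can_b and tray_red above 3 N and x of can_a in the frame of tray_blue between -0.03 and 0.03 m and y of can_a in the frame of tray_blue between -0.03 and 0.03 m and z of can_a in the frame of tray_blue below 0.012 m and contact force between the fingers and can_a below 0.05 N and contact force between can_a and tray_blue between 0.4 and 3 N))); the robot touches nothing.
It also fails if it takes over 67 s, if anything falls off the work surface, if the arm or the gripper's body presses on something with over 40 N, if the wrist force passes 120 N, or if a joint passes its speed limit or range.

ROBOT

A 6-joint arm with a two-finger parallel gripper is mounted at the origin on a cart in front of the work surface, level with it; the furniture and walls round the work are solid. World frame = base frame: x ahead of the robot, y to its left, z up, the work surface at z = 0. Lengths are in m, angles in rad, forces in N, time in s.
With the tool pointing down it reaches from about 0.275 to 0.825 m from the base axis. Payload 4.9 kg.
Tool frame: the origin (TCP) lies at the very end of the fingers, on their centre line; the grasp point (between the pads) lies 19 mm behind it (robot.pinch_z is the distance from the TCP to the grasp point, in m); z points along the fingers, y is the line along which they close (so a half turn about z gives the same grasp; the last joint's range is limited). The gripper opens to 85 mm and grips with 20 to 120 N. Pads are 22 mm wide; open, the fingers measure 114 mm over their backs; the gripper's body (76 mm by 85 mm) begins 54 mm behind the grasp point. The pads swing forward as they close: fully open they stand 13 mm farther back than shut.
Start: joints at [1.21, 0.326, -0.193, 1.052, 0, 1.437], TCP at [0.124, 0.536, 0.231] pointing down, gripper open.
Joint ranges: [-2.65, 2.65], [-0.97, 1.79], [-1.3, 1.35], [-1.93, 2.1], [-1.47, 1.37], [-3.14, 3.14]. Speed limits (rad/s): [2.57, 2.57, 3.14, 3.14, 3.14, 3.14].

INTERFACE

Orientations are given as a unit quaternion [w, x, y, z].
In Python, from plant import robot gives the robot as it stands.
- The arm moves only by the tool servo_tool, never from a script. Its argument "steps" is a list of rows, each a list of 3 entries, a list of its own where there are three numbers: the shift along the tool's x, y, z in m, then the turn about the tool's z in rad, then the opening in per cent of the stroke, from 0 (shut) to 100 (fully open). A call has 1 to 5 rows; each row is the pose to reach, as a shift and turn from the pose commanded when the call began, along the tool's axes at that moment; what a row does not reach only later rows make up. A row lasts 1/8 s, in which the tool goes at most 62.5 mm and 10.7 degrees, less where a joint would pass 70% of its speed; a pose out of reach is approached as far as the arm can. A call with a gripper value outside its range is refused whole. The fingers move at their own pace and stop on an object; "squeeze" is the grip in N (left out, the last holds). Time passes only in rows, so rows that repeat a pose let the fingers close. It gives the time, the measured TCP pose, the force, the opening and the grip force at its end, in the units of the state.
- robot.sense(): the state, without advancing time (a new reading comes with each control period).
- robot.grab_frame(name): name is "scene" or "side" or "wrist"; returns a dict with "pixels" (480x640x3 uint8, red, green, blue), "range_z" (480x640 float32, m along the optical axis (not along the pixel's ray), 0 where there is no reading), "camera_matrix" (3x3 intrinsics, pixels), "T" (4x4, takes a point from camera to world coordinates). Camera axes: x right, y down, z forward; pixel columns grow to the right and rows downward; lengths in m; the calibration is good to about 2 mm. A picture is of the moment at which its call begins.
- robot.hand_in(): hands the job in; it is judged then, once.
The state is a dict: "time": time; "joint_pos": joint angles; "dq": joint speeds; "joint_torque": joint torques, N m; "tool_pos": TCP position; "eef_rot": TCP orientation; "force": force on the tool from outside, world axes, zero at the start; "torque": the same for the moment, N m; "width": opening from 0.0 (shut) to 1.0 (fully open); "grasp_force": force on a finger pad.
Only numpy, scipy, OpenCV 4.12 (cv2) and the standard library are available. Lean on these libraries where they do the work, as an engineer would, in place of code of your own. Each camera call takes 0.05 s, during which the arm holds its last target. There are 200 camera calls.

## Working session

There is one attempt and no reset: what is moved stays moved. The work goes in short steps, Python scripts to look and compute and a tool call to move; the robot and the scene stay as the last step left them, time stands still between calls to the robot, and variables do not carry over. Pictures are saved under pics/ and viewed, at most 10 in all, crops included, and the job is handed in when it is done.

Besides the shell and the picture viewer there is one more tool, called after ">>>" as a command line: name --argument value ..., lists and objects as JSON in quotes. servo_tool: Moves the arm, as the interface text tells. Its arguments: {"type":"object","properties":{"steps":{"type":"array"},"squeeze":{"type":"number"}},"required":["steps"]}

```bash
mkdir -p pics; cat > h.py <<'E'
import numpy as np, cv2
from plant import robot
def grab(n,save=None):
    f=robot.grab_frame(n)
    np.savez('/tmp/'+n+'.npz',**f)
    if save: cv2.imwrite('pics/'+save,f['pixels'][:,:,::-1])
    return f
def load(n): return np.load('/tmp/'+n+'.npz')
def world(f):
    K,T,z=f['camera_matrix'],f['T'],f['range_z']
    v,u=np.mgrid[:480,:640]
    P=np.stack([(u-K[0,2])*z/K[0,0],(v-K[1,2])*z/K[1,1],z],-1)
    return P@T[:3,:3].T+T[:3,3]
E
python3 - <<'E'
from h import *
for n in ('scene','side'):
    f=grab(n,n+'0.png'); print(n,f['T'].round(3).tolist())
print(robot.sense())
E
```

```text
scene [[0.572, -0.633, 0.521, -0.255], [-0.82, -0.43, 0.379, -0.575], [-0.016, -0.644, -0.765, 1.225], [0.0, 0.0, 0.0, 1.0]]
side [[0.822, -0.389, 0.416, -0.168], [-0.57, -0.544, 0.616, -1.032], [-0.013, -0.743, -0.669, 1.158], [0.0, 0.0, 0.0, 1.0]]
{'time': 0.1, 'joint_pos': array([ 1.20978744e+00,  3.26902679e-01, -1.93476308e-01,  1.05200639e+00,
        2.07768275e-05,  1.43658525e+00]), 'dq': array([ 0.00070699, -0.00053147,  0.00285468, -0.00127473, -0.00116482,
       -0.00122146]), 'joint_torque': array([ 1.80588038e-03, -4.44237614e+01,  2.63038123e+01,  7.93288025e-03,
       -7.14838075e-05,  1.16540573e-05]), 'tool_pos': array([0.12347511, 0.53542624, 0.23056509]), 'eef_rot': array([-2.04799644e-04,  1.13155996e-01,  9.93576917e-01, -7.67746248e-04]), 'force': array([-0.03241288,  0.50331035, -0.63375126]), 'torque': array([ 0.04762368,  0.05301003, -0.01332171]), 'grasp_force': 0.0, 'width': 1.0016825876606572}
```

View pics/scene0.png

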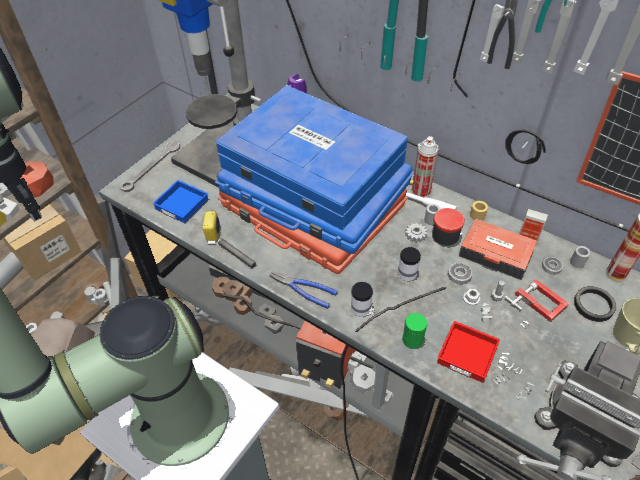

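View pics/side0.png

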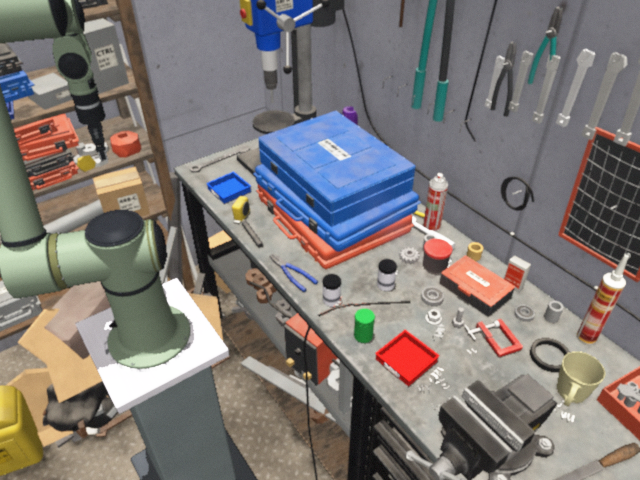

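Scene view: the two canisters with black lids are at (362,298) and (409,263). The green can at (415,330) and the red tub at (447,226) are look-alikes with the wrong colour. The red tray is at (469,350), the blue tray at (181,201) and the case stack at (310,170). In the side view the canisters are at (332,288) and (387,272), and the trays at (408,357) and (229,186).

```bash
python3 - <<'E'
from h import *
B={'scene':{'c1':(345,280,380,320),'c2':(395,245,424,280),'red':(435,318,502,384),'blue':(148,175,215,226),'cases':(212,90,412,275),'green':(400,310,430,350)},
   'side':{'c1':(318,270,346,305),'c2':(373,256,402,290),'red':(370,328,442,388),'blue':(200,168,256,205),'cases':(250,110,420,270),'green':(350,305,380,345)}}
for n in B:
    f=load(n); W=world(f); im=cv2.cvtColor(f['pixels'],cv2.COLOR_RGB2HSV)
    for k,(a,b,c,d) in B[n].items():
        w=W[b:d,a:c].reshape(-1,3); h=im[b:d,a:c].reshape(-1,3).astype(int)
        s=h[:,1]>170
        if k in('c1','c2'): m=(h[:,2]<70)&(w[:,2]>.072)&(w[:,2]<.09)
        elif k=='red': m=s&((h[:,0]<8)|(h[:,0]>172))&(w[:,2]>.022)&(w[:,2]<.035)
        elif k=='blue': m=s&(abs(h[:,0]-112)<15)&(w[:,2]>.022)&(w[:,2]<.035)
        elif k=='green': m=s&(abs(h[:,0]-65)<20)&(w[:,2]>.06)
        else: m=(w[:,2]>.03)&(w[:,2]<.3)
        p=w[m]
        if len(p)<5: print(n,k,len(p),w[:,2].min(),w[:,2].max());continue
        r=cv2.minAreaRect((p[:,:2]*1000).astype(np.float32))
        print(n,k,len(p),'rect',np.round(r[0],0),np.round(r[1]),round(r[2],1),'z',np.percentile(p[:,2],[5,50,95]).round(3),'min',p.min(0).round(3),'max',p.max(0).round(3))
f=load('scene')['pixels']
g=load('side')['pixels']
a=cv2.resize(f[230:390,330:510],None,fx=2.2,fy=2.2,interpolation=2);b=cv2.resize(g[230:390,300:480],None,fx=2.2,fy=2.2,interpolation=2)
cv2.imwrite('pics/crop.png',np.hstack([a,b])[:,:,::-1])
E
```

```text
scene c1 305 rect [ 465. -176.] [50. 49.] 74.1 z [0.074 0.08  0.084] min [ 0.44  -0.201  0.072] max [ 0.49  -0.151  0.086]
scene c2 269 rect [ 627. -219.] [51. 48.] 11.3 z [0.074 0.08  0.085] min [ 0.601 -0.243  0.072] max [ 0.651 -0.194  0.087]
scene red 406 rect [ 499. -450.] [117. 112.] 7.2 z [0.023 0.026 0.031] min [ 0.436 -0.512  0.022] max [ 0.562 -0.389  0.033]
scene blue 241 rect [481. 449.] [116. 118.] 2.8 z [0.022 0.026 0.031] min [0.422 0.389 0.022] max [0.541 0.511 0.035]
scene cases 28559 rect [707. 174.] [566. 816.] 0.0 z [0.051 0.208 0.252] min [ 0.424 -0.234  0.03 ] max [0.99  0.581 0.281]
scene green 380 rect [ 459. -327.] [50. 47.] 14.6 z [0.064 0.08  0.084] min [ 0.433 -0.351  0.06 ] max [ 0.486 -0.303  0.087]
side c1 204 rect [ 466. -180.] [50. 48.] 87.4 z [0.075 0.079 0.083] min [ 0.442 -0.205  0.073] max [ 0.49  -0.155  0.085]
side c2 188 rect [ 627. -221.] [52. 44.] 49.1 z [0.074 0.079 0.083] min [ 0.602 -0.246  0.073] max [ 0.65  -0.197  0.085]
side red 310 rect [ 499. -453.] [115. 115.] 7.4 z [0.022 0.026 0.029] min [ 0.438 -0.516  0.022] max [ 0.562 -0.392  0.031]
side blue 116 rect [482. 444.] [114. 120.] 4.4 z [0.022 0.025 0.029] min [0.424 0.382 0.022] max [0.541 0.506 0.033]
side cases 20870 rect [742. 195.] [498. 881.] 0.0 z [0.053 0.197 0.251] min [ 0.493 -0.245  0.03 ] max [0.992 0.636 0.3  ]
side green 274 rect [ 161. -679.] [965.  43.] 49.5 z [0.063 0.079 0.083] min [-0.168 -1.032  0.06 ] max [ 0.481 -0.306  1.158]
```

View pics/crop.png

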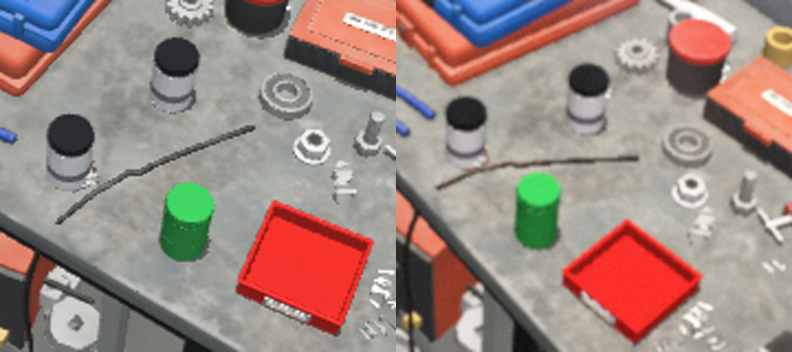

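The crop confirms it: two silver cans with black lids at c1 (0.465,-0.178) and c2 (0.627,-0.220), and a plain green can that I won't touch. Both views put the tops at z≈0.080 and the rims at z≈0.026, matching the text. Next I check obstacle heights along the route.

```bash
cat >> h.py <<'E'
from scipy.spatial.transform import Rotation as Ro
def shift(tx,ty,tz):
    s=robot.sense(); q=s['eef_rot']; R=Ro.from_quat(q,scalar_first=True)
    d=R.inv().apply(np.array([tx,ty,tz])-s['tool_pos'])
    x=R.apply([1,0,0])
    print('t',s['time'],'pos',s['tool_pos'].round(4),'yaw',round(np.arctan2(x[1],x[0]),3),'q',s['joint_pos'].round(2),'F',s['force'].round(2),'w',round(s['width'],3),'g',round(s['grasp_force'],1),'shift',d.round(4))
E
python3 - <<'E'
from h import *
W=np.vstack([world(load(n))[load(n)['range_z']>0].reshape(-1,3) for n in('scene','side')])
W=W[(W[:,0]>.3)&(W[:,0]<1)&(W[:,2]<.6)]
xs=np.arange(.32,.85,.06)
print('x',xs.round(2))
for y in np.arange(.64,-.6,-.06):
    print(round(y,2),[int(1000*m[:,2].max()) if len(m:=W[(abs(W[:,0]-x)<.03)&(abs(W[:,1]-y)<.03)])else -1 for x in xs])
shift(.465,-.178,.231)
shift(.3,.2,.3)
E
```

```text
x [0.32 0.38 0.44 0.5  0.56 0.62 0.68 0.74 0.8 ]
0.64 [90, 347, 17, 12, 15, 17, 15, 11, 2]
0.58 [-498, 8, 13, 9, 30, 36, 184, 184, 36]
0.52 [-471, 7, 31, 33, 29, 596, 595, 289, 478]
0.46 [-468, 8, 32, 29, 31, 597, 599, 595, 585]
0.4 [-512, 8, 30, 33, 34, 598, 599, 553, 573]
0.34 [-830, 7, 67, 150, 252, 252, 253, 253, 252]
0.28 [-827, 10, 67, 153, 252, 256, 257, 256, 256]
0.22 [-833, 8, 25, 154, 254, 258, 255, 256, 255]
0.16 [-830, 16, 25, 146, 255, 256, 258, 256, 254]
0.1 [-831, 14, 22, 146, 254, 255, 257, 258, 255]
0.04 [-828, 8, 18, 144, 254, 255, 256, 256, 255]
-0.02 [-827, 7, 18, 141, 253, 255, 256, 254, 255]
-0.08 [-828, 10, 22, 140, 253, 253, 255, 252, 253]
-0.14 [-826, 8, 86, 85, 141, 145, 7, 27, 52]
-0.2 [-352, 11, 85, 86, 7, 87, 82, 78, 79]
-0.26 [-543, 6, 29, 38, 34, 85, 78, 82, 81]
-0.32 [-1, 6, 87, 86, 35, 36, 23, 51, 54]
-0.38 [-1, 9, 84, 75, 31, 27, 27, 51, 54]
-0.44 [-1, 7, 32, 14, 31, 28, 67, 52, 54]
-0.5 [-1, 7, 30, 32, 31, 15, 24, 27, 47]
-0.56 [-1, 9, 21, 26, 20, 19, 23, 23, 19]
t 0.1 pos [0.1235 0.5354 0.2306] yaw 2.915 q [ 1.21  0.33 -0.19  1.05  0.    1.44] F [-0.03  0.5  -0.63] w 1.002 g 0.0 shift [-4.932e-01 -6.184e-01  4.000e-04]
t 0.1 pos [0.1235 0.5354 0.2306] yaw 2.915 q [ 1.21  0.33 -0.19  1.05  0.    1.44] F [-0.03  0.5  -0.63] w 1.002 g 0.0 shift [-0.2474 -0.2873 -0.069 ]
```

>>> servo_tool --steps '[[[-0.037, -0.047, 0], 0, 100], [[-0.074, -0.094, 0], 0, 100], [[-0.111, -0.141, 0], 0, 100], [[-0.148, -0.188, 0], 0, 100], [[-0.185, -0.235, 0], 0, 100]]'

```text
time: 0.72
tool_pos: [0.2514, 0.2636, 0.2311]
eef_rot: [0.0, 0.113, 0.994, -0.0]
force: [0.7, 0.4, 0.5]
width: 0.999
grasp_force: 0.0
```

>>> servo_tool --steps '[[[-0.037, -0.047, 0], 0, 100], [[-0.074, -0.094, 0], 0, 100], [[-0.111, -0.141, 0], 0, 100], [[-0.148, -0.188, 0], 0, 100], [[-0.185, -0.235, 0], 0, 100]]'

```text
time: 1.35
tool_pos: [0.3789, -0.0072, 0.2313]
eef_rot: [0.0, 0.113, 0.994, 0.0]
force: [1.3, 1.0, -0.3]
width: 1.001
grasp_force: 0.0
```

```bash
python3 -c "
from h import *
shift(.465,-.178,.18)"
```

```text
t 1.35 pos [ 0.3789 -0.0072  0.2313] yaw 2.914 q [-0.21  0.   -0.59  0.98  0.    0.01] F [ 1.25  0.99 -0.28] w 1.001 g 0.0 shift [-0.1224 -0.147   0.0513]
```

>>> servo_tool --steps '[[[-0.035, -0.042, 0], 0, 100], [[-0.07, -0.084, 0], 0, 100], [[-0.103, -0.124, 0.02], 0, 100], [[-0.122, -0.147, 0.051], 0, 100], [[-0.122, -0.147, 0.051], 0, 100]]'

```text
time: 1.98
tool_pos: [0.4632, -0.1768, 0.1777]
eef_rot: [-0.002, 0.115, 0.993, 0.001]
force: [-2.0, -0.3, 0.5]
width: 1.001
grasp_force: 0.0
```

```bash
python3 - <<'E'
from h import *
f=grab('wrist','wrist1.png'); W=world(f); 
h=cv2.cvtColor(f['pixels'],cv2.COLOR_RGB2HSV).astype(int)
for c in((.465,-.178),(.627,-.22)):
    m=(np.hypot(W[...,0]-c[0],W[...,1]-c[1])<.045)&(W[...,2]>.07)&(W[...,2]<.09)
    p=W[m]
    if len(p)>20: print(c,cv2.minEnclosingCircle((p[:,:2]*1000).astype(np.float32)),np.median(p[:,2]), p[:,:2].min(0),p[:,:2].max(0))
shift(.465,-.178,.031)
E
```

```text
(0.465, -0.178) ((466.0789794921875, -175.5597686767578), 26.006420135498047) 0.07937763937817029 [ 0.44036767 -0.20095264] [ 0.49175477 -0.14996726]
(0.627, -0.22) ((607.6831665039062, -211.7313690185547), 15.098862648010254) 0.0734058281657694 [ 0.60117875 -0.22621814] [ 0.61193829 -0.19724461]
t 2.025 pos [ 0.4632 -0.1758  0.1789] yaw 2.913 q [-0.51  0.27 -0.41  0.89  0.   -0.28] F [-0.12  0.62  0.37] w 1.002 g 0.0 shift [-0.0028 -0.002   0.1479]
```

View pics/wrist1.png

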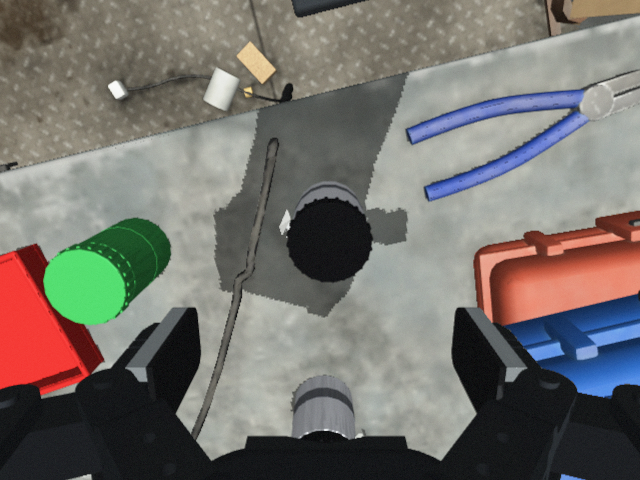

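The wrist view shows the black lid at (330,240), midway between the fingers. The pliers and cases on the right and the green can and tray on the left are clear. I go down and grip.

>>> servo_tool --steps '[[[-0.003, -0.001, 0.045], 0, 100], [[-0.003, -0.001, 0.09], 0, 100], [[-0.003, -0.001, 0.125], 0, 100], [[-0.003, -0.001, 0.146], 0, 100], [[-0.003, -0.001, 0.146], 0, 100]]'

```text
time: 2.65
tool_pos: [0.4659, -0.176, 0.034]
eef_rot: [-0.001, 0.112, 0.994, 0.001]
force: [-0.2, 0.3, 0.9]
width: 1.002
grasp_force: 0.0
```

>>> servo_tool --steps '[[[0, 0, 0], 0, 40], [[0, 0, 0], 0, 30], [[0, 0, 0], 0, 20], [[0, 0, 0], 0, 20], [[0, 0, 0], 0, 20]]' --squeeze 50

```text
time: 3.28
tool_pos: [0.4682, -0.1778, 0.036]
eef_rot: [0.001, 0.113, 0.994, -0.0]
force: [-0.4, 1.6, 7.3]
width: 0.573
grasp_force: 50.9
```

>>> servo_tool --steps '[[[0, 0, -0.03], 0, 20], [[0, 0, -0.06], 0, 20], [[0, 0, -0.1], 0, 20], [[0, 0, -0.1], 0, 20], [[0, 0, -0.1], 0, 20]]'

```text
time: 3.9
tool_pos: [0.4668, -0.1774, 0.1342]
eef_rot: [0.0, 0.113, 0.994, -0.0]
force: [-0.6, 0.3, -1.8]
width: 0.575
grasp_force: 52.3
```

>>> servo_tool --steps '[[[0, 0, 0], 0, 20], [[0, 0, 0], 0, 20], [[0, 0, 0], 0, 20]]'

```text
time: 4.28
tool_pos: [0.4667, -0.1774, 0.1336]
eef_rot: [-0.001, 0.113, 0.994, 0.0]
force: [-0.2, 0.3, -1.3]
width: 0.573
grasp_force: 52.3
```

>>> servo_tool --steps '[[[0, 0, 0], 0, 20]]'

```text
time: 4.4
tool_pos: [0.4669, -0.1775, 0.134]
eef_rot: [-0.0, 0.113, 0.994, 0.0]
force: [-0.6, 0.6, -1.8]
width: 0.574
grasp_force: 52.3
```

```bash
python3 -c "
from h import *
shift(.48,.4465,.31)
shift(.499,-.4515,.16)"
```

```text
t 4.4 pos [ 0.4669 -0.1775  0.134 ] yaw 2.915 q [-0.51  0.33 -0.46  0.78 -0.   -0.28] F [-0.59  0.59 -1.75] w 0.574 g 52.3 shift [ 0.1276  0.611  -0.1759]
t 4.4 pos [ 0.4669 -0.1775  0.134 ] yaw 2.915 q [-0.51  0.33 -0.46  0.78 -0.   -0.28] F [-0.59  0.59 -1.75] w 0.574 g 52.3 shift [-0.0929 -0.2598 -0.0261]
```

Readings of about −1.3 to −1.8 N mean this is the light canister, so it goes to blue. I raise it above the cases and cross.

>>> servo_tool --steps '[[[0.01, 0, -0.05], 0, 20], [[0.02, 0, -0.1], 0, 20], [[0.03, 0, -0.15], 0, 20], [[0.04, 0, -0.186], 0, 20], [[0.04, 0, -0.186], 0, 20]]'

```text
time: 5.03
tool_pos: [0.4291, -0.1692, 0.3232]
eef_rot: [0.003, 0.113, 0.994, -0.001]
force: [0.9, 0.1, -1.2]
width: 0.573
grasp_force: 52.5
```

>>> servo_tool --steps '[[[0.01, 0.05, 0], 0, 20], [[0.02, 0.1, 0], 0, 20], [[0.03, 0.15, 0], 0, 20], [[0.04, 0.2, 0], 0, 20], [[0.05, 0.25, 0], 0, 20]]'

```text
time: 5.65
tool_pos: [0.435, 0.0879, 0.3187]
eef_rot: [-0.001, 0.113, 0.994, -0.0]
force: [0.6, 0.1, -1.6]
width: 0.571
grasp_force: 52.9
```

>>> servo_tool --steps '[[[0.01, 0.05, 0], 0, 20], [[0.02, 0.1, 0], 0, 20], [[0.03, 0.15, 0], 0, 20], [[0.035, 0.2, 0], 0, 20], [[0.038, 0.25, 0], 0, 20]]'

```text
time: 6.28
tool_pos: [0.4543, 0.3401, 0.3183]
eef_rot: [-0.001, 0.113, 0.994, -0.001]
force: [0.1, -0.9, -0.8]
width: 0.576
grasp_force: 52.9
```

```bash
python3 -c "
from h import *
shift(.48,.4465,.31)"
```

```text
t 6.275 pos [0.4543 0.3401 0.3183] yaw 2.915 q [ 0.51  0.32  0.02  1.27 -0.    0.74] F [ 0.12 -0.95 -0.79] w 0.576 g 52.9 shift [-0.0012  0.1095  0.0082]
```

>>> servo_tool --steps '[[[0, 0.05, 0], 0, 20], [[-0.001, 0.1, 0], 0, 20], [[-0.001, 0.112, 0.02], 0, 20], [[-0.001, 0.112, 0.08], 0, 20], [[-0.001, 0.112, 0.1], 0, 20]]'

```text
time: 6.9
tool_pos: [0.4779, 0.4447, 0.2134]
eef_rot: [-0.004, 0.113, 0.994, -0.004]
force: [-0.7, -0.7, -1.6]
width: 0.575
grasp_force: 53.0
```

```bash
python3 - <<'E'
from h import *
f=grab('wrist','wrist2.png'); W=world(f)
h=cv2.cvtColor(f['pixels'],cv2.COLOR_RGB2HSV).astype(int)
m=(abs(h[...,0]-112)<15)&(h[...,1]>170)&(W[...,2]>.018)&(W[...,2]<.04)&(W[...,1]>.37)&(W[...,1]<.53)&(W[...,0]<.56)
p=W[m]; print(len(p),cv2.minAreaRect((p[:,:2]*1000).astype(np.float32)),np.median(p[:,2]),p.min(0),p.max(0))
shift(.482,.447,.041)
E
```

```text
2641 ((479.9078063964844, 451.54571533203125), (111.71217346191406, 111.74150085449219), 3.8874025344848633) 0.025147582322692874 [0.42091696 0.39235431 0.01800473] [0.53384124 0.51055789 0.02816861]
t 6.95 pos [0.4776 0.4443 0.212 ] yaw 2.914 q [ 0.64  0.54  0.09  1.13 -0.    0.86] F [-0.21 -0.92 -3.37] w 0.572 g 53.0 shift [-0.0049  0.0052  0.171 ]
```

View pics/wrist2.png

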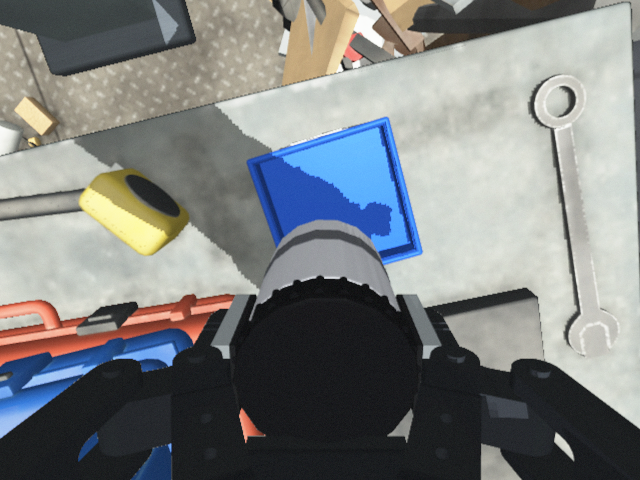

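The wrist view shows the blue tray at about (335,195), partly behind the held can. Its centre measures (0.481,0.450) and its rim 0.025, as it should be. I lower the can into it.

>>> servo_tool --steps '[[[-0.002, 0.005, 0.05], 0, 20], [[-0.002, 0.005, 0.1], 0, 20], [[-0.002, 0.005, 0.14], 0, 20], [[-0.002, 0.005, 0.158], 0, 20], [[-0.002, 0.005, 0.158], 0, 20]]'

```text
time: 7.58
tool_pos: [0.4833, 0.4508, 0.0612]
eef_rot: [-0.001, 0.113, 0.994, -0.001]
force: [-0.3, -0.1, -1.0]
width: 0.575
grasp_force: 53.1
```

```bash
python3 -c "
from h import *
shift(.481,.449,.041)"
```

```text
t 7.575 pos [0.4833 0.4508 0.0612] yaw 2.914 q [ 0.64  0.67 -0.08  0.82 -0.    0.87] F [-0.25 -0.07 -1.02] w 0.575 g 53.1 shift [ 0.0018 -0.0022  0.0202]
```

>>> servo_tool --steps '[[[0.002, -0.001, 0.012], 0, 20], [[0.002, -0.001, 0.019], 0, 20], [[0.002, -0.001, 0.021], 0, 20], [[0.002, -0.001, 0.021], 0, 20]]'

```text
time: 8.07
tool_pos: [0.4819, 0.4514, 0.0415]
eef_rot: [0.0, 0.113, 0.994, 0.0]
force: [-0.0, -0.1, -1.6]
width: 0.571
grasp_force: 53.1
```

>>> servo_tool --steps '[[[0, 0, 0.001], 0, 20], [[0, 0, 0.002], 0, 20], [[0, 0, 0.002], 0, 20]]'

```text
time: 8.45
tool_pos: [0.482, 0.4515, 0.0401]
eef_rot: [0.0, 0.113, 0.994, 0.0]
force: [-1.5, -1.0, 3.6]
width: 0.576
grasp_force: 53.5
```

In contact. Release gradually, then rise.

>>> servo_tool --steps '[[[0, 0, 0], 0, 64], [[0, 0, 0], 0, 70], [[0, 0, 0], 0, 78], [[0, 0, 0], 0, 82], [[0, 0, 0], 0, 85]]'

```text
time: 9.07
tool_pos: [0.4818, 0.4512, 0.0392]
eef_rot: [-0.0, 0.113, 0.994, -0.0]
force: [0.1, -0.8, 0.4]
width: 0.846
grasp_force: 0.0
```

>>> servo_tool --steps '[[[0, 0, -0.02], 0, 85], [[0, 0, -0.06], 0, 85], [[0, 0, -0.12], 0, 85], [[0, 0, -0.18], 0, 85], [[0, 0, -0.24], 0, 85]]'

```text
time: 9.7
tool_pos: [0.4816, 0.4511, 0.2813]
eef_rot: [0.0, 0.113, 0.994, 0.0]
force: [1.1, 1.1, -0.2]
width: 0.853
grasp_force: 0.0
```

```bash
python3 - <<'E'
from h import *
f=grab('scene'); W=world(f)
h=cv2.cvtColor(f['pixels'],cv2.COLOR_RGB2HSV)
m=(np.hypot(W[...,0]-.481,W[...,1]-.45)<.05)&(W[...,2]>.06)&(W[...,2]<.1)
p=W[m]; t=p[p[:,2]>.078]
print(len(p),np.percentile(p[:,2],[50,95,99]),cv2.minEnclosingCircle((t[:,:2]*1000).astype(np.float32)))
a=cv2.resize(f['pixels'][140:260,110:270],None,fx=3,fy=3); cv2.imwrite('pics/blue1.png',a[:,:,::-1])
shift(.627,-.220,.32)
E
```

```text
281 [0.08254945 0.0886721  0.09128036] ((479.43768310546875, 451.1104736328125), 27.535863876342773)
t 9.75 pos [0.484  0.453  0.2909] yaw 2.915 q [ 0.64  0.51  0.24  1.29 -0.    0.87] F [1.32 0.16 6.57] w 0.852 g 0.0 shift [-0.2909 -0.6233 -0.0328]
```

View pics/blue1.png

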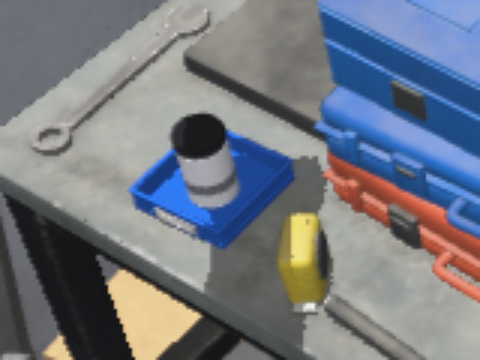

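The crop shows the can standing upright in the middle of the blue tray at (205,160), axis about (0.480,0.451) against the tray centre (0.481,0.450). Now the second can.

>>> servo_tool --steps '[[[0, -0.03, -0.045], 0, 100], [[0, -0.09, -0.045], 0, 100], [[0, -0.15, -0.045], 0, 100], [[0, -0.21, -0.045], 0, 100], [[0, -0.27, -0.045], 0, 100]]'

```text
time: 10.38
tool_pos: [0.4204, 0.1865, 0.3242]
eef_rot: [0.0, 0.113, 0.994, -0.0]
force: [-0.3, -0.8, 0.7]
width: 1.001
grasp_force: 0.0
```

>>> servo_tool --steps '[[[0, -0.06, 0], 0, 100], [[0, -0.12, 0], 0, 100], [[0, -0.18, 0], 0, 100], [[0, -0.24, 0], 0, 100], [[0, -0.3, 0], 0, 100]]'

```text
time: 11.0
tool_pos: [0.3529, -0.1058, 0.3245]
eef_rot: [0.001, 0.113, 0.994, -0.0]
force: [0.3, -0.3, -0.4]
width: 1.002
grasp_force: 0.0
```

```bash
python3 -c "
from h import *
shift(.627,-.223,.24)"
```

```text
t 11.0 pos [ 0.3529 -0.1058  0.3245] yaw 2.915 q [-0.49 -0.07 -0.42  1.22  0.   -0.27] F [ 0.34 -0.35 -0.38] w 1.002 g 0.0 shift [-0.2932 -0.0526  0.0849]
```

>>> servo_tool --steps '[[[-0.04, -0.045, 0], 0, 100], [[-0.1, -0.052, 0], 0, 100], [[-0.16, -0.053, 0], 0, 100], [[-0.22, -0.053, 0.01], 0, 100], [[-0.275, -0.053, 0.04], 0, 100]]'

```text
time: 11.62
tool_pos: [0.6125, -0.2187, 0.2852]
eef_rot: [0.002, 0.113, 0.994, -0.001]
force: [0.7, -0.1, 0.6]
width: 0.997
grasp_force: 0.0
```

>>> servo_tool --steps '[[[-0.018, 0, 0.045], 0, 100], [[-0.018, 0, 0.045], 0, 100], [[-0.018, 0, 0.045], 0, 100]]'

```text
time: 12.0
tool_pos: [0.6267, -0.2216, 0.2406]
eef_rot: [0.0, 0.113, 0.994, -0.0]
force: [1.1, 0.1, 0.6]
width: 1.003
grasp_force: 0.0
```

```bash
python3 - <<'E'
from h import *
f=grab('wrist','wrist3.png'); W=world(f)
c=(.627,-.222)
p=W[(np.hypot(W[...,0]-c[0],W[...,1]-c[1])<.045)&(W[...,2]>.07)&(W[...,2]<.09)]
print(len(p),cv2.minEnclosingCircle((p[:,:2]*1000).astype(np.float32)),np.median(p[:,2]))
shift(.627,-.221,.035)
E
```

```text
3705 ((627.7861328125, -217.5557861328125), 26.00891876220703) 0.07940333796209142
t 12.05 pos [ 0.6271 -0.2219  0.2418] yaw 2.915 q [-0.45  0.54  0.17  1.19 -0.   -0.22] F [0.2  0.56 0.35] w 1.006 g 0.0 shift [0.0009 0.001  0.2068]
```

View pics/wrist3.png

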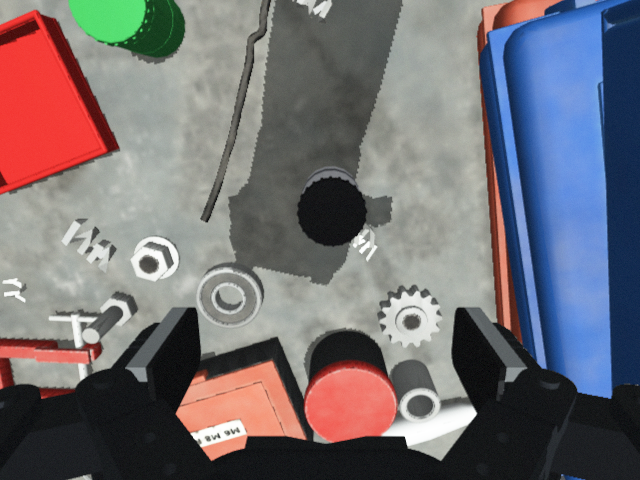

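The lid is at (332,210), centred between the fingers, with the cases' edge (490) and the small parts well clear. I go down.

>>> servo_tool --steps '[[[0.001, 0.003, 0.06], 0, 100], [[0.001, 0.003, 0.12], 0, 100], [[0.001, 0.003, 0.165], 0, 100], [[0.001, 0.003, 0.195], 0, 100], [[0.001, 0.003, 0.204], 0, 100]]'

```text
time: 12.68
tool_pos: [0.6263, -0.2186, 0.036]
eef_rot: [0.0, 0.113, 0.994, -0.0]
force: [0.5, 0.9, 0.4]
width: 1.0
grasp_force: 0.0
```

>>> servo_tool --steps '[[[0, 0, 0], 0, 60], [[0, 0, 0], 0, 40], [[0, 0, 0], 0, 20], [[0, 0, 0], 0, 20], [[0, 0, 0], 0, 20]]' --squeeze 70

```text
time: 13.3
tool_pos: [0.6285, -0.2189, 0.0381]
eef_rot: [0.002, 0.113, 0.994, -0.0]
force: [-0.1, 2.3, 7.2]
width: 0.571
grasp_force: 71.0
```

>>> servo_tool --steps '[[[0, 0, -0.03], 0, 20], [[0, 0, -0.08], 0, 20], [[0, 0, -0.13], 0, 20], [[0, 0, -0.13], 0, 20], [[0, 0, -0.13], 0, 20]]'

```text
time: 13.92
tool_pos: [0.6259, -0.2181, 0.1642]
eef_rot: [-0.001, 0.113, 0.994, 0.0]
force: [0.4, -0.4, -6.2]
width: 0.568
grasp_force: 76.2
```

```bash
python3 -c "
from h import *
shift(.499,-.4515,.165)"
```

```text
t 13.925 pos [ 0.6259 -0.2181  0.1642] yaw 2.915 q [-0.45  0.58  0.04  1.03 -0.   -0.22] F [ 0.39 -0.37 -6.16] w 0.568 g 76.2 shift [ 0.0711 -0.2559 -0.0008]
```

About −6 N, so this is the heavy one and it goes to red.

>>> servo_tool --steps '[[[0.014, -0.05, 0], 0, 20], [[0.028, -0.1, 0], 0, 20], [[0.042, -0.15, 0], 0, 20], [[0.056, -0.2, 0], 0, 20], [[0.071, -0.256, 0], 0, 20]]'

```text
time: 14.55
tool_pos: [0.498, -0.4516, 0.162]
eef_rot: [-0.002, 0.113, 0.994, 0.002]
force: [0.4, -0.3, -4.5]
width: 0.566
grasp_force: 77.6
```

>>> servo_tool --steps '[[[0, 0, 0.01], 0, 20], [[0, 0, 0.01], 0, 20], [[0, 0, 0.01], 0, 20]]'

```text
time: 14.92
tool_pos: [0.5001, -0.4503, 0.154]
eef_rot: [-0.001, 0.112, 0.994, 0.001]
force: [-0.9, -0.5, -4.5]
width: 0.565
grasp_force: 76.2
```

```bash
python3 - <<'E'
from h import *
f=grab('wrist'); W=world(f)
h=cv2.cvtColor(f['pixels'],cv2.COLOR_RGB2HSV).astype(int)
m=((h[...,0]<8)|(h[...,0]>172))&(h[...,1]>170)&(W[...,2]>.018)&(W[...,2]<.04)&(abs(W[...,0]-.5)<.075)&(abs(W[...,1]+.451)<.075)
p=W[m]; print(len(p),cv2.minAreaRect((p[:,:2]*1000).astype(np.float32)),np.median(p[:,2]))
shift(.499,-.4515,.0425)
E
```

```text
4489 ((498.1844787597656, -450.311279296875), (111.89671325683594, 112.60676574707031), 6.998132228851318) 0.025210671585572553
t 14.975 pos [ 0.5005 -0.4505  0.1547] yaw 2.917 q [-0.84  0.61  0.06  1.02  0.   -0.62] F [ 0.69  0.33 -4.39] w 0.567 g 76.2 shift [ 0.0011 -0.0014  0.1122]
```

>>> servo_tool --steps '[[[0.002, 0, 0.04], 0, 20], [[0.002, 0, 0.075], 0, 20], [[0.002, 0, 0.1], 0, 20], [[0.002, 0, 0.106], 0, 20], [[0.002, 0, 0.106], 0, 20]]'

```text
time: 15.6
tool_pos: [0.4988, -0.4512, 0.0498]
eef_rot: [0.0, 0.113, 0.994, -0.0]
force: [0.2, -0.1, -4.3]
width: 0.571
grasp_force: 76.2
```

>>> servo_tool --steps '[[[0, 0, 0.003], 0, 20], [[0, 0, 0.005], 0, 20], [[0, 0, 0.005], 0, 20]]'

```text
time: 15.98
tool_pos: [0.4981, -0.4517, 0.0447]
eef_rot: [0.0, 0.113, 0.994, -0.0]
force: [-0.3, 0.0, -5.5]
width: 0.563
grasp_force: 76.2
```

>>> servo_tool --steps '[[[0, 0, 0.001], 0, 20], [[0, 0, 0.003], 0, 20], [[0, 0, 0.004], 0, 20], [[0, 0, 0.004], 0, 20]]'

```text
time: 16.48
tool_pos: [0.4982, -0.4518, 0.0425]
eef_rot: [0.0, 0.113, 0.994, -0.0]
force: [-2.7, 3.2, 7.3]
width: 0.569
grasp_force: 77.5
```

Seated. Release and rise.

>>> servo_tool --steps '[[[0, 0, -0.001], 0, 64], [[0, 0, -0.001], 0, 70], [[0, 0, -0.001], 0, 78], [[0, 0, -0.001], 0, 82], [[0, 0, -0.001], 0, 85]]'

```text
time: 17.1
tool_pos: [0.4981, -0.4515, 0.0412]
eef_rot: [-0.0, 0.113, 0.994, 0.0]
force: [0.4, -0.2, 0.0]
width: 0.846
grasp_force: 0.0
```

>>> servo_tool --steps '[[[0, 0, -0.02], 0, 85], [[0, 0, -0.06], 0, 85], [[0, 0, -0.12], 0, 85], [[0, 0, -0.17], 0, 85], [[0, 0, -0.2], 0, 85]]'

```text
time: 17.73
tool_pos: [0.4988, -0.4523, 0.2448]
eef_rot: [0.002, 0.113, 0.994, -0.001]
force: [-0.2, -0.4, 1.0]
width: 0.853
grasp_force: 0.0
```

>>> servo_tool --steps '[[[0, 0, 0], 0, 85], [[0, 0, 0], 0, 85], [[0, 0, 0], 0, 85]]'

```text
time: 18.1
tool_pos: [0.4974, -0.4508, 0.2392]
eef_rot: [-0.001, 0.113, 0.994, 0.001]
force: [-0.2, -0.1, 0.0]
width: 0.848
grasp_force: 0.0
```

```bash
python3 - <<'E'
from h import *
fs={n:grab(n) for n in('scene','side')}
for n,f in fs.items():
  W=world(f)
  for c in((.481,.45),(.4985,-.451)):
    p=W[(np.hypot(W[...,0]-c[0],W[...,1]-c[1])<.05)&(W[...,2]>.06)&(W[...,2]<.1)]; t=p[p[:,2]>.078]
    print(n,c,np.median(t[:,2]),cv2.minEnclosingCircle((t[:,:2]*1000).astype(np.float32)))
a=fs['scene']['pixels'];b=fs['side']['pixels']
cv2.imwrite('pics/fin.png',np.hstack([cv2.resize(a[130:250,110:270],(390,292)),cv2.resize(b[300:420,330:490],(390,292))])[:,:,::-1])
shift(.5,-.45,.2)
E
```

```text
scene (0.481, 0.45) 0.08420133249475592 ((474.52734375, 460.60870361328125), 23.619121551513672)
scene (0.4985, -0.451) 0.08438150502760822 ((497.4359436035156, -450.0802307128906), 27.268171310424805)
side (0.481, 0.45) 0.08235114130875298 ((483.3485107421875, 443.2701721191406), 29.841428756713867)
side (0.4985, -0.451) 0.08330999241495651 ((496.94451904296875, -455.47515869140625), 26.767921447753906)
t 18.2 pos [ 0.4976 -0.451   0.2397] yaw 2.915 q [-0.85  0.56  0.19  1.21 -0.   -0.62] F [-0.01  0.84  0.33] w 0.847 g 0.0 shift [-0.0022  0.0015  0.0397]
```

View pics/fin.png

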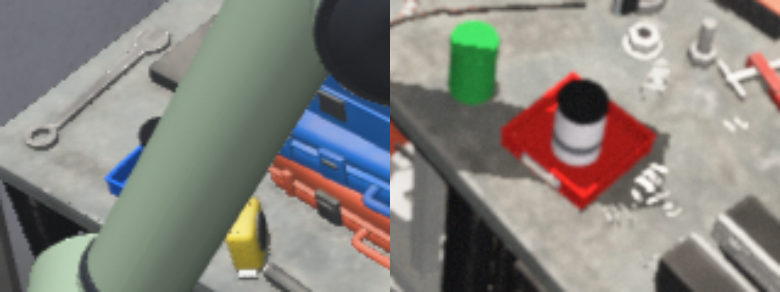

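The right half shows the heavy can upright in the middle of the red tray. In the left half the arm hides most of the blue tray, but the side view's depth still shows the light can in place there, with its top at 0.082. I hand in.

```bash
python3 -c "
from plant import robot
print(robot.hand_in())"
```

```text
the job is handed in; nothing more can be done
None
```

The job is handed in: the heavy canister stands upright in the red tray and the light one in the blue tray, both released, at about 18 s of the 67 s allowed; the hand-in returned no verdict.

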